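Wake and zero the pastry scale

ROBOT

A 6-joint arm with a two-finger parallel gripper is mounted at the origin on the work surface. World frame = base frame: x ahead of the robot, y to its left, z up, the work surface at z = 0. Lengths are in mm, angles in rad, forces in N, time in s.
With the tool pointing down it reaches from about 300 to 775 mm from the base axis. Payload 14.6 kg.
Tool frame: the origin (TCP) lies at the very end of the fingers, on their centre line; the grasp point (between the pads) lies 19 mm behind it (grip_point_offset is the distance from the TCP to the grasp point, in mm); z points along the fingers, y is the line along which they close (so a half turn about z gives the same grasp; the last joint's range is limited). The gripper opens to 94 mm and grips with 3 to 60 N. Pads are 16 mm wide; open, the fingers measure 119 mm over their backs; the gripper's body (75 mm by 177 mm) begins 78 mm behind the grasp point.
Start: joints at [1.08, 0.3, 1.521, -0, 1.321, -0.067], TCP at [226.171, 501.334, 205.446] pointing down, gripper open.
Joint ranges: [-3.03, 3.03], [-0.79, 2.21], [0.23, 2.52], [-1.04, 4.18], [0, 3.07], [-2.55, 2.55]. Speed limits (rad/s): [2.22, 2.22, 2.57, 3.14, 3.14, 3.14].

INTERFACE

Orientations are given as [roll, pitch, yaw] about the fixed x, y, z axes, in that order (R = Rz(yaw) Ry(pitch) Rx(roll)).
In Python, from cell import read_state, camera, camera_info, sign_off, grip_point_offset gives the robot as it stands.
- The arm moves only by the shell command python3 -m handwheel 'ROWS' [FORCE]. ROWS is text: rows parted by semicolons, each of 5 numbers parted by spaces: the shift along the world's x, y, z in units of 40 mm (1.0 is 40 mm), then the turn about the world's z in units of 5 degrees (1.0 is 5 degrees), then the closure, from 0 (fully open) to 1 (shut). In form: dx dy dz yaw gripper; .... A call has 1 to 12 rows; each row shifts and turns the commanded pose from where the row before left it; what a row does not reach is not made up. A row lasts 1/12 s, in which the tool goes at most 41.7 mm and 7.16 degrees, less where a joint would pass 70% of its speed; a pose out of reach is approached as far as the arm can. A call is refused whole if a number of a shift passes 1 or a number of a turn 1, either way. A call with a gripper value outside its range is refused whole. The fingers move at their own pace and stop on an object; FORCE is the grip in N (left out, the last holds). Time passes only in rows, so rows that do not move let the fingers close. It gives the time, the measured TCP pose, the force, the opening and the grip force at its end, in the units of the state.
- read_state(): the state, without advancing time (a new reading comes with each control period).
- camera(name): name is "scene" or "top" or "wrist"; returns (picture, depth): 400x640x3 uint8, red, green, blue; 400x640 float32, mm along the optical axis (not along the pixel's ray), 0 where there is no reading.
- camera_info(name): a dict with "intrinsics" (3x3 intrinsics, pixels), "k1" (the pictures are not rectified: a ray, as slopes to the right and down, at radius r is drawn at 1 + k1 r^2 times it, then the intrinsics apply), "world_from_camera" (4x4, takes a point from camera to world coordinates). Camera axes: x right, y down, z forward; pixel columns grow to the right and rows downward; lengths in mm; the calibration is good to about 2 mm. A picture is of the moment at which its call begins: read the wrist's pose just before it. camera_info takes no time and is no camera call; for the wrist camera it gives the pose at the moment of the call.
- sign_off(): hands the job in; it is judged then, once.
The state is a dict: "clock": time; "joints": joint angles; "qd": joint speeds; "effort": joint torques, N m; "eef_pos": TCP position; "eef_rot": TCP orientation; "wrist_force": force on the tool from outside, world axes, zero at the start; "moment": the same for the moment, N m; "finger_gap": finger opening in mm; "finger_force": force on a finger pad.
Only numpy, scipy, OpenCV 4.12 (cv2) and the standard library are available. Lean on these libraries where they do the work, as an engineer would, in place of code of your own. Each camera call takes 0.05 s, during which the arm holds its last target. There are 200 camera calls.

TASK

Wake the kitchen scale by pressing its large round key well down with the fingertips and letting it spring back up, then zero it by pressing the long bar key and keeping it down for about two seconds. Press gently, leave the square and small round keys alone, and do not touch the bowl on the plate or disturb the other things on the counter. Nothing is picked up; withdraw clear of the scale at the end.

Things in the scene. Friction and masses are not known exactly. Their poses are not given: they have to be found in the camera images.
- scale: Bench scale fixed to the counter: flat aluminium housing 300 mm (its x) by 320 mm (its y), deck 55 mm above the counter. Origin: centre of its underside, on the counter; z up; -x is the key side, roughly towards the robot. Its four white keys stand in one row along its y, 115 mm from the origin on the -x side, 65 mm apart, in any order. A thin dark display strip lies flat between keys and plate.
- plate_mid (a point): Centre of the top face of the scale's steel weighing plate, 180 mm (scale's x) by 270 mm (scale's y), top 70 mm above the counter.
- large_round_top (a point): Centre of the top face of the large round key, 30 mm diameter, white plastic like the others. The face is level, 69 mm above the counter when up, 14 mm above the deck; it moves down with the key. Axes as the scale's.
- large_round_key (a joint): Travel of the large round key in m: 0 up, 0.008 fully down. Spring return: about 1 N to start, 5 N fully down; it acts from about 5 mm and springs back up when let go.
- bar_top (a point): Centre of the top face of the long bar key, 18 mm along the scale's x by 44 mm along its y, white plastic like the others. The face is level, 69 mm above the counter when up, 14 mm above the deck; it moves down with the key. Axes as the scale's.
- bar_key (a joint): Travel of the bar key in m: 0 up, 0.008 fully down. Spring return: about 1 N to start, 5 N fully down; it acts from about 5 mm and springs back up when let go.
- square_top (a point): Centre of the top face of the square key, 27 x 27 mm; not to be pressed, white plastic like the others. The face is level, 69 mm above the counter when up, 14 mm above the deck; it moves down with the key. Axes as the scale's.
- square_key (a joint): Travel of the square key in m: 0 up, 0.008 fully down. Spring return: about 1 N to start, 5 N fully down; it acts from about 5 mm and springs back up when let go.
- small_round_top (a point): Centre of the top face of the small round key, 17 mm diameter; not to be pressed, white plastic like the others. The face is level, 69 mm above the counter when up, 14 mm above the deck; it moves down with the key. Axes as the scale's.
- small_round_key (a joint): Travel of the small round key in m: 0 up, 0.008 fully down. Spring return: about 1 N to start, 5 N fully down; it acts from about 5 mm and springs back up when let go.
- bowl_mid (a point): Loose steel bowl standing on the plate, rim 120 mm across, 45 mm high; the point is on its axis half-way up.
- jar_mid (a point): Loose amber glass jar with a steel cap, 52 mm across, 85 mm tall, on the counter at the scale's -y side; the point is at its centre.
- calculator_mid (a point): Loose black pocket calculator lying on the counter at the scale's +y side, 140 x 78 x 16 mm; the point is at its centre, x along its length.

How it is judged:
By the outcome, as a careful person would: the job done as asked, in the order asked, and still so for the second after the job is handed in, with the robot touching nothing.
It also fails if it takes over 45 s, if anything falls off the work surface, if the arm or the gripper's body presses on something with over 40 N, if the wrist force passes 120 N, or if a joint passes its speed limit or range.

## Working session

There is one attempt and no reset: what is moved stays moved. The work goes in short steps, Python scripts to look and compute and a shell command to move; the robot and the scene stay as the last step left them, time stands still between calls to the robot, and variables do not carry over. Pictures are saved under pics/ and viewed, at most 10 in all, crops included, and the job is handed in when it is done.

```bash
mkdir -p pics; cat > h.py <<'E'
import numpy as np,cv2
from cell import *
def ray(name,uv,z,info=None):
    i=info or camera_info(name);K=np.array(i["intrinsics"],float);T=np.array(i["world_from_camera"],float)
    p=cv2.undistortPoints(np.array(uv,float).reshape(-1,1,2),K,np.array([i["k1"],0,0,0],float)).reshape(-1,2)
    d=np.c_[p,np.ones(len(p))]@T[:3,:3].T;o=T[:3,3]
    return o+d*((z-o[2])/d[:,2])[:,None]
E
python3 - <<'E'
from h import *
s=read_state();print({k:np.round(v,3).tolist() for k,v in s.items()},grip_point_offset)
for n in("top","scene"):
    p,d=camera(n);cv2.imwrite(f"pics/{n}0.png",p[:,:,::-1]);np.savez(f"{n}0.npz",p=p,d=d);print(camera_info(n))
E
```

```text
{'clock': 0.0, 'joints': [1.08, 0.3, 1.522, -0.0, 1.321, -0.067], 'qd': [-0.001, 0.0, 0.001, -0.0, -0.0, 0.0], 'effort': [0.001, -53.182, -35.274, 0.071, 0.024, -0.0], 'eef_pos': [226.043, 501.097, 204.887], 'eef_rot': [-3.14, -0.0, 2.718], 'wrist_force': [0.191, 0.187, -0.139], 'moment': [0.002, 0.02, 0.013], 'finger_force': 0.0, 'finger_gap': 93.833} 18.8
{'intrinsics': array([[393.85279171,   0.        , 318.94563245],
       [  0.        , 393.85279171, 196.0798244 ],
       [  0.        ,   0.        ,   1.        ]]), 'k1': -0.09533091215254515, 'world_from_camera': array([[-1.47815286e-02, -9.84580613e-01,  1.74305830e-01,
         4.78364468e+02],
       [-9.99863055e-01,  1.58521919e-02,  4.75174292e-03,
         3.73919482e+01],
       [-7.44160343e-03, -1.74211721e-01, -9.84680100e-01,
         1.03598237e+03],
       [ 0.00000000e+00,  0.00000000e+00,  0.00000000e+00,
         1.00000000e+00]])}
{'intrinsics': array([[404.90178767,   0.        , 317.55837188],
       [  0.        , 404.90178767, 195.48482762],
       [  0.        ,   0.        ,   1.        ]]), 'k1': -0.10509334424731659, 'world_from_camera': array([[ 6.56106956e-01,  5.56004234e-01, -5.10277331e-01,
         1.14429297e+03],
       [ 7.54524013e-01, -4.70093069e-01,  4.57936698e-01,
        -4.30884221e+02],
       [ 1.47369061e-02, -6.85471953e-01, -7.27949878e-01,
         7.86281612e+02],
       [ 0.00000000e+00,  0.00000000e+00,  0.00000000e+00,
         1.00000000e+00]])}
```

View pics/top0.png

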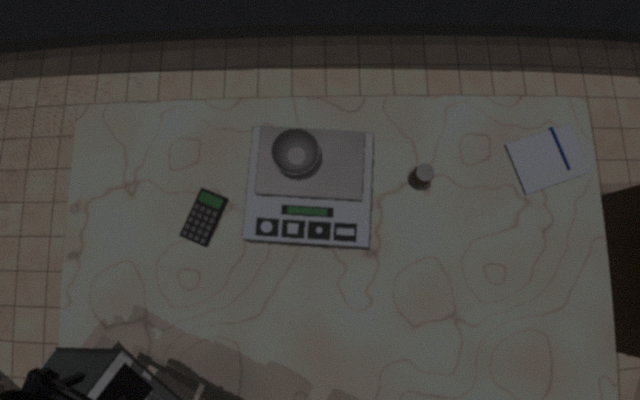

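The top view shows the four keys in a row on dark squares: large round at about (267,227), square (293,229), small round (319,231) and bar (345,232). The bowl is at (296,153), the jar at (421,176) and the calculator at (204,217). Next I'll measure the key centres.

```bash
python3 - <<'E'
from h import *
p=np.load("top0.npz")["p"];g=cv2.cvtColor(p,cv2.COLOR_RGB2GRAY)
c=[]
for u,v in [(267,227),(293,229),(319,231),(345,232)]:
    w=g[v-8:v+9,u-11:u+12].astype(float);t=(w.min()+w.max())/2
    n,l,st,ce=cv2.connectedComponentsWithStats((w>t).astype(np.uint8))
    # component not touching border
    k=[(st[i,4],ce[i]+[u-11,v-8],st[i,:4].tolist()) for i in range(1,n)];k.sort(key=lambda a:np.hypot(*(a[1]-[u,v])));print(k[:2],w.min(),w.max())
    c.append(k[0][1])
P=ray("top",c,69);print(P.round(1))
d=P[3]-P[0];print(np.hypot(*d[:2]),"row yaw deg",np.degrees(np.arctan2(d[1],d[0])))
cv2.imwrite("pics/keys.png",cv2.resize(p[205:250,240:380,::-1],None,fx=5,fy=5,interpolation=cv2.INTER_CUBIC))
E
```

```text
[(np.int32(115), array([265.89565217, 226.28695652]), [4, 2, 13, 12]), (np.int32(1), array([261., 235.]), [5, 16, 1, 1])] 19.0 96.0
[(np.int32(122), array([292.23770492, 227.87704918]), [5, 2, 12, 11]), (np.int32(8), array([285.5, 237. ]), [0, 16, 8, 1])] 18.0 96.0
[(np.int32(34), array([318.61764706, 229.58823529]), [8, 4, 7, 7]), (np.int32(17), array([315.05882353, 238.94117647]), [0, 15, 16, 2])] 20.0 94.0
[(np.int32(138), array([345.23913043, 231.34782609]), [2, 4, 19, 8]), (np.int32(10), array([356. , 235.5]), [22, 7, 1, 10])] 22.0 95.0
[[575.9 174.1  69. ]
 [571.1 109.   69. ]
 [565.9  44.1  69. ]
 [560.5 -21.2  69. ]]
195.91859152611022 row yaw deg -94.50943501270667
```

View pics/keys.png

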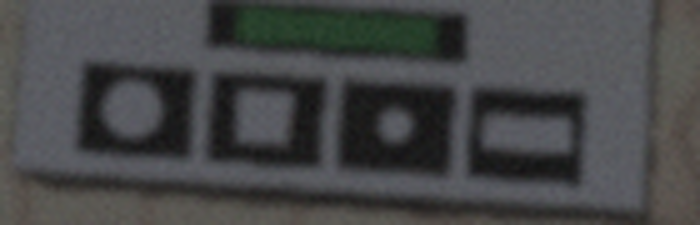

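The key spacing measures 65 mm as expected, and the scale yaw is about -4.5°. I'll travel high, closing the fingers and turning +20° on the way, so the closing line lies along the key row.

```bash
python3 -m handwheel '0.4 -0.4 0 0.33 1;0.7 -0.66 0 0.33 1;0.7 -0.66 0 0.33 1;0.7 -0.66 0 0.33 1;0.7 -0.66 0 0.33 1;0.7 -0.66 0 0.33 1;0.7 -0.66 0 0.33 1;0.7 -0.66 0 0.33 1;0.7 -0.66 0 0.33 1;0.7 -0.66 0 0.33 1;0.7 -0.66 0 0.33 1;0.4 -0.4 0 0.33 1' 10; python3 -m handwheel '0 0 0 0 1;0 0 0 0 1;0 0 0 0 1;0 0 0 0 1'
python3 - <<'E'
from h import *
s=read_state();i=camera_info("wrist");p,d=camera("wrist");print(s["eef_pos"],s["eef_rot"],s["wrist_force"],s["finger_gap"],i)
cv2.imwrite("pics/w1.png",p[:,:,::-1]);np.savez("w1.npz",p=p,d=d,T=i["world_from_camera"])
P=np.array([[575.9,174.1,69],[571.1,109,69],[565.9,44.1,69],[560.5,-21.2,69]])
T=np.linalg.inv(i["world_from_camera"]);q=P@T[:3,:3].T+T[:3,3]
print(cv2.projectPoints(q,np.zeros(3),np.zeros(3),np.array(i["intrinsics"]),np.array([i["k1"],0,0,0]))[0].reshape(-1,2))
E
```

```text
clock: 1.1
eef_pos: [540.1, 202.5, 205.0]
eef_rot: [-3.141, -0.0, 3.063]
wrist_force: [-0.7, -0.1, 0.3]
finger_gap: 17.4
finger_force: 0.0
clock: 1.43
eef_pos: [537.5, 206.2, 205.4]
eef_rot: [3.142, -0.0, 3.064]
wrist_force: [0.8, -0.5, 0.1]
finger_gap: 0.4
finger_force: 0.0
[537.50754653 206.17275212 205.44420613] [ 3.14154984e+00 -2.20191992e-04  3.06423043e+00] [ 0.83260595 -0.49731956  0.10394749] 0.3742939099976311 {'intrinsics': array([[323.6572829 ,   0.        , 315.23923451],
       [  0.        , 323.6572829 , 199.8972822 ],
       [  0.        ,   0.        ,   1.        ]]), 'k1': -0.03810086356329033, 'world_from_camera': array([[ 7.66502081e-02,  9.62490231e-01,  2.60263907e-01,
         4.61013623e+02],
       [ 9.97057689e-01, -7.37720027e-02, -2.08244296e-02,
         2.11655647e+02],
       [-8.43120443e-04,  2.61094326e-01, -9.65312924e-01,
         3.82941808e+02],
       [ 0.00000000e+00,  0.00000000e+00,  0.00000000e+00,
         1.00000000e+00]])}
[[287.73850016 230.31025371]
 [224.74849519 230.39405418]
 [162.70093609 230.01381635]
 [101.58201241 229.39512993]]
```

View pics/w1.png

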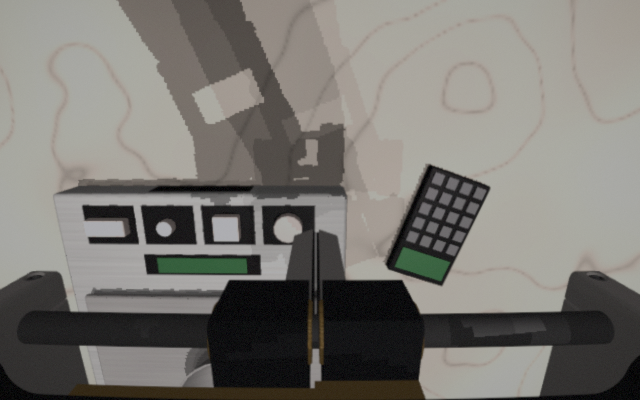

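The wrist view shows the large round key at about (288,228), square (226,229), small round (165,228) and bar (107,229). The fingertips are near (317,235), over the space beside the large key. The keys match the predicted pixels, so I'll refine once from here.

```bash
python3 - <<'E'
from h import *
z=np.load("w1.npz");p=z["p"];g=cv2.cvtColor(p,cv2.COLOR_RGB2GRAY)
i=camera_info("wrist");i["world_from_camera"]=z["T"]
hsv=cv2.cvtColor(p,cv2.COLOR_RGB2HSV)
for u,v in [(288,228),(226,229),(165,228),(107,229)]:
    # top faces are the brightest part
    x0,y0=u-30,v-26;w=g[y0:v+27,x0:u+31]
    for t in(150,185,205,220):
        n,l,st,ce=cv2.connectedComponentsWithStats((w>t).astype(np.uint8));k=l[26,30]
        if k: print((u,v),t,st[k].tolist(),(ce[k]+[x0,y0]).round(1),ray("wrist",[ce[k]+[x0,y0]],69,i).round(1), "bboxmid",ray("wrist",[[x0+st[k][0]+st[k][2]/2-.5,y0+st[k][1]+st[k][3]/2-.5]],69,i).round(1))
E
```

```text
(288, 228) 150 [16, 15, 27, 25, 486] [286.8 228.5] [[573.8 173.4  69. ]] bboxmid [[574.4 173.5  69. ]]
(226, 229) 150 [16, 15, 27, 23, 573] [225.2 229. ] [[569.6 109.7  69. ]] bboxmid [[569.6 109.5  69. ]]
(165, 228) 150 [22, 20, 14, 14, 152] [163.5 228.8] [[564.6  45.2  69. ]] bboxmid [[564.3  45.3  69. ]]
(107, 229) 150 [0, 0, 61, 53, 1726] [102.4 234.6] [[566.3 -21.8  69. ]] bboxmid [[560.5 -15.2  69. ]]
```

```bash
python3 -m handwheel '0.47 -0.4 0 0 1;0.47 -0.41 0 0 1;0 0 -0.8 0 1;0 0 -0.8 0 1;0 0 -0.8 0 1;0 0 -0.6 0 1;0 0 0 0 1;0 0 0 0 1;0 0 0 0 1;0 0 0 0 1'
python3 - <<'E'
from h import *
a=[]
for n in range(2):
    s=read_state();i=camera_info("wrist");p,d=camera("wrist");print(s["eef_pos"],s["wrist_force"])
cv2.imwrite("pics/w2.png",p[:,:,::-1])
E
```

```text
clock: 2.32
eef_pos: [576.6, 173.4, 87.7]
eef_rot: [3.141, 0.003, 3.064]
wrist_force: [0.2, -0.2, -0.1]
finger_gap: 0.6
finger_force: 0.0
[576.62481833 173.44034302  87.67984081] [ 0.24173661 -0.21987464 -0.08274769]
[576.52533137 173.33138617  87.47898403] [-0.27315946 -0.27432993 -0.20857195]
```

View pics/w2.png

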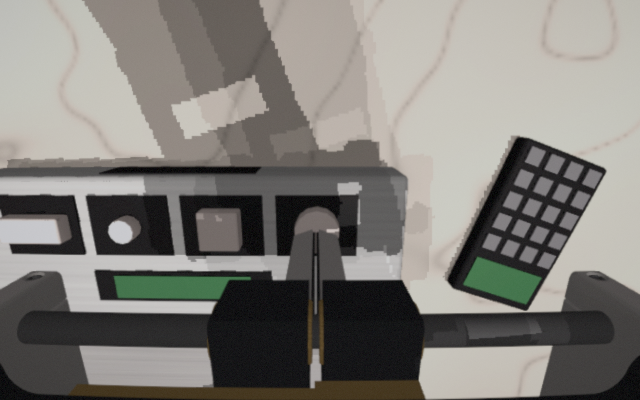

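The fingertips at (317,233) sit centred over the large round key at (317,222), with the neighbouring square key clear at (219,230). I'll creep down to contact.

```bash
python3 -m handwheel '0 0 -0.15 0 1;0 0 -0.15 0 1;0 0 -0.1 0 1;0 0 0 0 1;0 0 0 0 1;0 0 0 0 1;0 0 0 0 1'
```

```text
clock: 3.0
eef_pos: [575.9, 173.0, 69.6]
eef_rot: [3.142, 0.0, 3.063]
wrist_force: [-0.1, -0.1, 0.4]
finger_gap: 0.6
finger_force: 0.0
```

Near contact now (69.6 mm). I'll press about 6.8 mm more in steps.

```bash
python3 -m handwheel '0 0 -0.05 0 1;0 0 -0.05 0 1;0 0 -0.04 0 1;0 0 0 0 1;0 0 0 0 1;0 0 0 0 1'
```

```text
clock: 3.5
eef_pos: [576.0, 173.0, 64.1]
eef_rot: [3.141, 0.001, 3.063]
wrist_force: [1.6, 0.4, 4.0]
finger_gap: 0.4
finger_force: 1.7
```

```bash
python3 -m handwheel '0 0 -0.03 0 1;0 0 -0.02 0 1;0 0 0 0 1;0 0 0 0 1;0 0 0 0 1'
```

```text
clock: 3.92
eef_pos: [576.0, 173.0, 62.0]
eef_rot: [3.141, 0.001, 3.063]
wrist_force: [2.1, 0.2, 4.3]
finger_gap: 0.5
finger_force: 2.3
```

About 7 mm down at 4.3 N. Next I'll lift off, wait, and check the key is up while crossing high to the bar key.

```bash
python3 -m handwheel '0 0 0.2 0 1;0 0 0.6 0 1;0 0 0.8 0 1;0 -0.4 0 0 1;-0.1 -0.8 0 0 1;-0.1 -0.8 0 0 1;-0.1 -0.8 0 0 1;-0.1 -0.8 0 0 1;0 -0.8 0 0 1;0 -0.44 0 0 1;0 0 0 0 1;0 0 0 0 1'
python3 -m handwheel '0 0 0 0 1;0 0 0 0 1;0 0 0 0 1'
python3 - <<'E'
from h import *
s=read_state();i=camera_info("wrist");p,d=camera("wrist");print(s["eef_pos"],s["wrist_force"])
cv2.imwrite("pics/w3.png",p[:,:,::-1])
P=np.array([[575,173.7,69],[560,-20.5,69]])
T=np.linalg.inv(i["world_from_camera"]);q=P@T[:3,:3].T+T[:3,3]
print(cv2.projectPoints(q,np.zeros(3),np.zeros(3),np.array(i["intrinsics"]),np.array([i["k1"],0,0,0]))[0].reshape(-1,2))
E
```

```text
clock: 4.92
eef_pos: [559.4, -21.1, 125.8]
eef_rot: [3.141, -0.001, 3.062]
wrist_force: [0.2, 0.1, 0.4]
finger_gap: 0.4
finger_force: 0.0
clock: 5.17
eef_pos: [559.7, -19.6, 125.8]
eef_rot: [3.142, -0.0, 3.065]
wrist_force: [-0.3, -0.2, -0.7]
finger_gap: 0.6
finger_force: 0.0
[559.70290782 -19.63221273 125.8113857 ] [-0.31818184 -0.23091581 -0.73438388]
[[564.84570605 217.12061428]
 [314.88924328 217.25237054]]
```

View pics/w3.png

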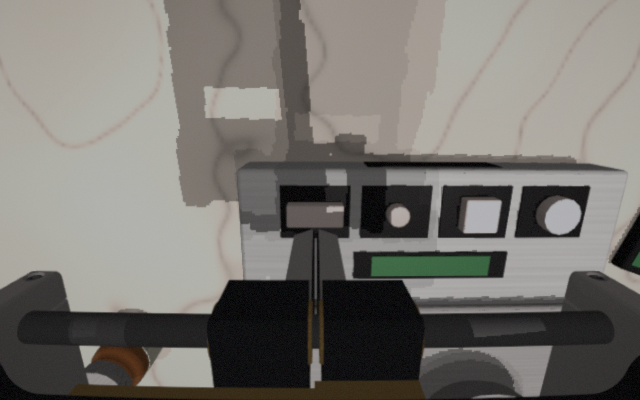

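The bar key is centred at (315,215), straight under the fingertips, and the large round key is back up at (559,216). The jar at (120,350) and bowl at (470,380) stand clear. Going down.

```bash
python3 -m handwheel '0 0 -0.5 0 1;0 0 -0.5 0 1;0 0 -0.25 0 1;0 0 -0.1 0 1;0 0 0 0 1;0 0 0 0 1;0 0 0 0 1'
```

```text
clock: 5.8
eef_pos: [560.3, -20.6, 72.9]
eef_rot: [-3.142, 0.001, 3.063]
wrist_force: [0.9, 0.6, 0.2]
finger_gap: 0.7
finger_force: 0.0
```

```bash
python3 -m handwheel '0 0 -0.09 0 1;0 0 -0.09 0 1;0 0 -0.09 0 1;0 0 0 0 1;0 0 0 0 1;0 0 0 0 1;0 0 0 0 1'
```

```text
clock: 6.38
eef_pos: [560.4, -20.7, 61.4]
eef_rot: [3.142, 0.002, 3.063]
wrist_force: [4.5, 0.1, 5.0]
finger_gap: 0.5
finger_force: 2.4
```

Well down at 5 N. I'll hold until about 2 s, then lift and withdraw up and back towards the robot.

```bash
python3 -m handwheel '0 0 0 0 1;0 0 0 0 1;0 0 0 0 1;0 0 0 0 1;0 0 0 0 1;0 0 0 0 1;0 0 0 0 1;0 0 0 0 1;0 0 0 0 1;0 0 0 0 1;0 0 0 0 1;0 0 0 0 1'; python3 -m handwheel '0 0 0 0 1;0 0 0 0 1;0 0 0 0 1;0 0 0 0 1;0 0 0 0 1;0 0 0 0 1;0 0 0 0 1;0 0 0 0 1;0 0 0.2 0 1;0 0 0.6 0 1;0 0 0.8 0 1;0 0 0.8 0 1'; python3 -m handwheel '-0.5 0 0.6 0 1;-0.7 0 0.6 0 1;-0.7 0 0.4 0 1;-0.7 0 0 0 1;-0.5 0 0 0 1;-0.3 0 0 0 1;0 0 0 0 1;0 0 0 0 1;0 0 0 0 1;0 0 0 0 1;0 0 0 0 1;0 0 0 0 1'
python3 - <<'E'
from h import *
p,d=camera("top");cv2.imwrite("pics/top1.png",p[:,:,::-1]);p,d=camera("wrist");cv2.imwrite("pics/w4.png",p[:,:,::-1]);a=np.load("top0.npz")["p"]
b=cv2.imread("pics/top1.png");cv2.imwrite("pics/end.png",np.vstack([cv2.resize(a[110:260,170:450,::-1],None,fx=2,fy=2),cv2.resize(b[110:260,170:450],None,fx=2,fy=2)])[:600])
E
```

```text
clock: 7.38
eef_pos: [560.1, -20.7, 61.3]
eef_rot: [-3.142, 0.001, 3.063]
wrist_force: [3.7, -0.1, 5.4]
finger_gap: 0.5
finger_force: 2.7
clock: 8.38
eef_pos: [558.4, -20.6, 157.4]
eef_rot: [3.142, -0.004, 3.063]
wrist_force: [-0.1, 0.3, -0.1]
finger_gap: 0.5
finger_force: 0.0
clock: 9.38
eef_pos: [424.0, -20.6, 220.8]
eef_rot: [3.142, -0.001, 3.064]
wrist_force: [-0.3, 0.4, -0.3]
finger_gap: 0.3
finger_force: 0.0
```

View pics/end.png

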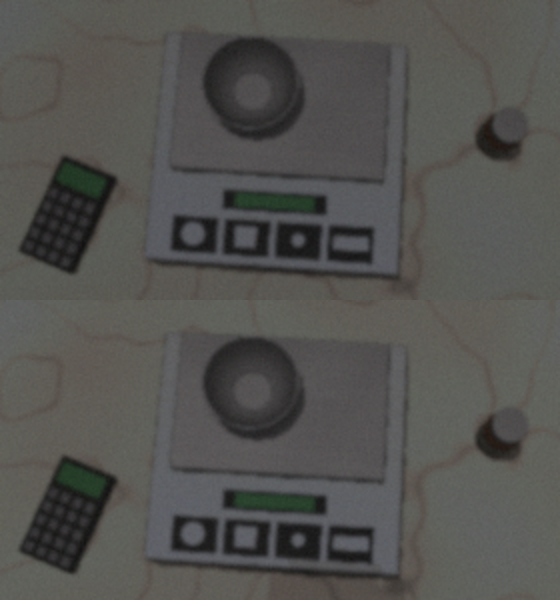

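The before (top) and after (bottom) views match. The bowl at (252,85), jar at (502,130), calculator at (68,215) and all four keys in the row at y≈238 are unmoved, and the arm is clear.

```bash
python3 -c "from cell import sign_off;print(sign_off())"
```

```text
the job is handed in; nothing more can be done
None
```

I pressed the large round key about 7 mm down and it sprang back up, then held the bar key fully down for about two seconds and released it; everything else is undisturbed, and the arm is clear with the job handed in.

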